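# Fill the carrying tray, press the block home and hold the tray up level

## Task

One small potted resistor block has been measured and stands on the green bench: put it in the empty pocket of the carrying tray and press it down past the pocket's spring ball until it is fully home, as deep as the three already there. Then take the tray by its handle, lift it straight up at least 10 cm clear of the black plate, never tipping it far, and finish while still holding it there, level and still, with all four blocks home: do not put it down. Leave the larger block and the other things on the bench and the plate where they are.

Things in the scene. Friction and masses are not known exactly. Their poses are not given: they have to be found in the camera images.
- block: the small potted block to load: black, 26 (x) x 40 (y) x 44 (z) mm, about 65 g, standing upright on the green bench, with two flat brass screw heads and a small paper patch on top. Origin: centre of its underside; z up. The lowest 4 mm taper inwards by 2 mm on every side. Fits its pocket either way round
- tray: brown tray on the black plate: board 140 (x) x 170 (y) x 20 mm on four 6 mm rubber feet, 0.36 kg empty, about 0.6 kg filled, balanced about the handle's middle. Origin: centre underneath, at the feet's soles (board top 26 mm above it); z up. Four pockets 28 (x) x 42 (y) x 15 mm deep at x +-32, y +-46 mm; the one at (+32, -46) is empty, the others hold small blocks, tops 55 mm above the origin
- pocket (a point): centre of the empty pocket's floor, 15 mm below the board's top; axes as the tray's. The block has about 1 mm play all round. A spring ball in the wall towards the tray's -y, 8 mm below the mouth, stands 3 mm into the pocket: a block let go there hangs 3 to 10 mm too high and must be pushed down with about 3 to 6 N. Home, its underside is on the floor and its top 29 mm above the board
- grip (a point): centre of the tray's handle, 80 mm above the tray's origin. The handle is a black straight bar 118 mm long along the tray's x, 20 mm thick (tray's y) and 14 mm high, carried by a thin steel strip at each end; free space underneath it down to the board
- plate: fixed black cast-iron plate 300 x 340 x 20 mm lying on the bench; the tray and the gauge block stand on it. Origin: centre of its underside, so its top is 20 mm above it
- block_a: small block already in the tray, at the tray's (+32, +46) mm. Same shape as the one to load; origin: centre of its underside
- block_b: small block already in the tray, at the tray's (-32, -46) mm
- block_c: small block already in the tray, at the tray's (-32, +46) mm
- big_block: larger block of the same make, 44 x 64 x 58 mm, standing on the bench; does not fit a pocket; leave alone. Origin: centre of its underside
- blower: rubber dust blower standing on the bench with its nozzle up, 56 mm across, 117 mm high; leave alone. Origin: centre of its underside
- standard: steel can 68 mm across, 84 mm high with two black terminals on top, standing on the bench; leave alone. Origin: centre of its underside
- screwdriver: screwdriver 190 mm long lying on the bench; leave alone
- cleaner: white bottle 52 mm across, 130 mm high, standing on the bench; leave alone. Origin: centre of its underside
- gauge: steel gauge block 35 x 16 x 30 mm standing near a corner of the black plate; leave alone. Origin: centre of its underside
Things that resemble listed ones, but are neither listed nor needed, are in the scene too. What is shaped like the block but red or turquoise is not meant.

How it is judged (in metres and radians):
On the way, in this order (a step that is already met when the one before it is completed fails the run):
1. the small block is fully home in the empty pocket while the tray still stands on the plate (z of block in the frame of pocket below 0.0025 m and x of block in the frame of pocket between -0.004 and 0.004 m and y of block in the frame of pocket between -0.004 and 0.004 m and angle between the z axis of block and the z axis of tray, either way round below 0.07 rad and height (world z) of tray below 0.026 m and angle between tray's own z axis and vertical below 0.05 rad), for 0.2 s.
2. the tray hangs level from the gripper, clear of the plate (height (world z) of tray above 0.11 m and angle between tray's own z axis and vertical below 0.1 rad and contact force between the fingers and tray above 2 N and contact force between tray and plate below 0.1 N and horizontal distance between tray and plate below 0.15 m), for 0.3 s.
At the end, for the whole second after the job is handed in: Tray held in the gripper over the plate (centres within 150 mm in plan), 90 mm or more above it, tilt under 0.10 rad, under 20 mm/s and 0.15 rad/s; loaded block within 2.5 mm of the pocket floor, 4 mm of its centre, 0.07 rad of square; other three in their pockets within 4 mm (all of step 2 and linear speed of tray below 0.02 m/s and angular speed of tray below 0.15 rad/s and z of block in the frame of pocket below 0.0025 m and x of block in the frame of pocket between -0.004 and 0.004 m and y of block in the frame of pocket between -0.004 and 0.004 m and angle between the z axis of block and the z axis of tray, either way round below 0.07 rad and z of each of block_a, block_b, block_c in the frame of tray below 0.015 m and x of block_a in the frame of tray between 0.028 and 0.036 m and y of block_a in the frame of tray between 0.042 and 0.05 m and x of block_b in the frame of tray between -0.036 and -0.028 m and y of block_b in the frame of tray between -0.05 and -0.042 m and x of block_c in the frame of tray between -0.036 and -0.028 m and y of block_c in the frame of tray between 0.042 and 0.05 m); the arm keeps its last pose, push and grip.
It fails at once if the tray is tipped by more than 0.35 rad (angle between tray's own z axis and vertical above 0.35 rad).
It fails at once if another thing on the bench or plate (larger block, blower, standard, screwdriver, bottle, gauge block) is moved by more than 30 mm (distance of any of big_block, blower, standard, screwdriver, cleaner, gauge from where it was at the start of the episode above 0.03 m).
It also fails if it takes over 58 s, if anything falls off the work surface, if the arm or the gripper's body presses on something with over 40 N, if the wrist force passes 120 N, or if a joint passes its speed limit or range.

## Robot

A 6-joint arm with a two-finger parallel gripper is mounted at the origin on the work surface. World frame = base frame: x ahead of the robot, y to its left, z up, the work surface at z = 0. Lengths are in mm, angles in rad, forces in N, time in s.
With the tool pointing down it reaches from about 350 to 800 mm from the base axis. Payload 7.3 kg.
Tool frame: the origin (TCP) lies midway between the tips of the shut fingers; the grasp point (between the pads) lies 19 mm behind it; z points along the fingers, y is the line along which they close (so a half turn about z gives the same grasp; the last joint's range is limited). The gripper opens to 85 mm and grips with 20 to 120 N. Pads are 22 mm wide; open, the fingers measure 114 mm over their backs; the gripper's body (76 mm by 85 mm) begins 54 mm behind the grasp point. The pads swing forward as they close: fully open they stand 13 mm farther back than shut.
Start: joints at [-1.432, 0.342, 1.524, -0, 1.275, -0.146], TCP at [147.529, -503.867, 204.122] pointing down, gripper open.
Joint ranges: [-2.53, 2.53], [-0.77, 2.02], [0.04, 2.7], [-1, 4.14], [0.28, 2.66], [-3.11, 3.11]. Speed limits (rad/s): [2.57, 2.57, 3.14, 3.14, 3.14, 3.14].

## Interface

Orientations are given as a unit quaternion [x, y, z, w].
In Python, from rig import arm gives the robot as it stands. The module is installed in compiled form; this text tells all that it offers.
- The arm moves only by the shell command python3 -m jog 'ROWS' [FORCE]. ROWS is JSON, a list of rows, each an object with "claw": the opening, from 0 (shut) to 1 (fully open); "slide": the shift along the tool's x, y, z as a fraction of full scale, a list of three; "turn": the turn about the tool's z as a fraction of full scale. In form: [{"claw": claw, "slide": [dx, dy, dz], "turn": turn}, ...]. A call has 1 to 20 rows; each row shifts and turns the commanded pose from where the row before left it, along the tool's axes as they then stand; what a row does not reach is not made up. Full scale, the value 1, is 0.08 m for a shift and pi/4 rad for a turn. A row lasts 1/10 s, in which the tool goes at most 50 mm and 8.59 degrees, less where a joint would pass 70% of its speed; a pose out of reach is approached as far as the arm can. A call with a number of a shift or a turn outside -1 to 1 is refused whole. A call with a gripper value outside its range is refused whole. The fingers move at their own pace and stop on an object; FORCE is the grip in N (left out, the last holds). Time passes only in rows, so rows that do not move let the fingers close. It gives the time, the measured TCP pose, the force, the opening and the grip force at its end, in the units of the state.
- arm.get_obs(): the state, without advancing time (a new reading comes with each control period).
- arm.grab_frame(name): name is "side" or "top"; returns the picture (384x512x3 uint8, red, green, blue); there is no depth.
- arm.get_calibration(name): a dict with "fx", "fy", "cx", "cy" (pixels), "xyz" and "attitude" of the camera in the world. Camera axes: x right, y down, z forward; pixel columns grow to the right and rows downward; lengths in mm; the calibration is good to about 2 mm. A picture is of the moment at which its call begins. get_calibration takes no time and is no camera call.
- arm.close_job(): hands the job in; it is judged then, once.
Trained networks look in the newest picture that a camera, given by its name, has taken for a name from the list of things; names that differ only in an ending like _2 or _b are one class to them, and where a whole thing is asked for, a point or a joint stands for the part that bears it (a point fixed in the world has none). Each returns a list of dicts, best first, with "score" (0 to 1); they miss things now and then, are a little off and sometimes report something else, mostly with a low value. They report only what shows in the picture. A call takes as long as a camera call. They do not tell look-alikes from the thing itself.
- arm.spot_in(name, camera): "at" ([column, row] in pixels, amid what is visible of it).
- arm.masks_of(name, camera): "pixels" (384x512 bool, what is visible of it) and "at" ([column, row] in pixels, amid what is visible of it).
The state is a dict: "time_s": time; "joint_pos": joint angles; "qvel": joint speeds; "joint_efforts": joint torques, N m; "eef_pos": TCP position; "ee_rot": TCP orientation; "ft_force": force on the tool from outside, world axes, zero at the start; "ft_torque": the same for the moment, N m; "width": opening from 0.0 (shut) to 1.0 (fully open); "gripper_force": force on a finger pad.
Only numpy, scipy, OpenCV 4.12 (cv2) and the standard library are available. Lean on these libraries where they do the work, as an engineer would, in place of code of your own. Each camera call takes 0.05 s, during which the arm holds its last target. There are 200 camera calls.

## Working session

There is one attempt and no reset: what is moved stays moved. The work goes in short steps, Python scripts to look and compute and a shell command to move; the robot and the scene stay as the last step left them, time stands still between calls to the robot, and variables do not carry over. Pictures are saved under pics/ and viewed, at most 10 in all, crops included, and the job is handed in when it is done.

```bash
mkdir -p pics
python3 - <<'E'
from rig import arm
import cv2
for n in("side","top"):
    f=arm.grab_frame(n); cv2.imwrite(f"pics/{n}0.png",f[:,:,::-1])
    print(n,arm.get_calibration(n))
    for t in("block","tray","grip","plate","big_block","gauge"):
        print(t,[(round(d["score"],2),[round(float(v)) for v in d["at"]]) for d in arm.spot_in(t,n)])
o=arm.get_obs();print(o)
E
```

```text
side {'fx': 444.5688106392315, 'fy': 444.5688106392315, 'cx': 245.3448992204832, 'cy': 185.2330973676824, 'xyz': array([-59.49520408, 484.1458008 , 924.88590449]), 'attitude': array([-0.36099836,  0.85316587, -0.34835313,  0.14296254])}
block [(0.81, [142, 279]), (0.64, [290, 152]), (0.62, [174, 254]), (0.59, [314, 165]), (0.57, [123, 266]), (0.52, [300, 184])]
tray [(0.73, [151, 266])]
grip [(0.67, [151, 266]), (0.46, [141, 280]), (0.32, [312, 163])]
plate [(0.87, [152, 299])]
big_block [(0.57, [264, 198])]
gauge [(0.64, [178, 214])]
top {'fx': 478.7436470648615, 'fy': 478.7436470648615, 'cx': 255.70221846923357, 'cy': 188.3251362112077, 'xyz': array([ 438.58915604,  -70.67217776, 1232.64683765]), 'attitude': array([ 0.71247438, -0.70055094,  0.03014507, -0.02645596])}
block [(0.72, [327, 215]), (0.67, [359, 215]), (0.58, [112, 179]), (0.58, [151, 204]), (0.57, [119, 207]), (0.55, [358, 173]), (0.42, [137, 190])]
tray [(0.68, [137, 188])]
grip [(0.82, [139, 190])]
plate [(0.75, [131, 220])]
big_block [(0.74, [278, 209])]
gauge []
{'time_s': 0.7, 'joint_pos': array([-1.43198364e+00,  3.42005721e-01,  1.52411189e+00,  3.46279231e-05,
        1.27539330e+00, -1.45988711e-01]), 'qvel': array([ 7.92202264e-04, -1.18604778e-03, -2.47125060e-04, -3.05558146e-04,
       -2.16501631e-05,  8.95409538e-04]), 'joint_efforts': array([-4.07487751e-04, -4.33463573e+01, -2.46240717e+01, -2.66186871e-04,
        1.96895012e-04,  2.53276674e-06]), 'eef_pos': array([ 147.54825338, -503.85954959,  204.11438053]), 'ee_rot': array([9.89878856e-01, 1.41914933e-01, 1.64174562e-05, 4.09310800e-05]), 'ft_force': array([ 0.62786567, -0.31557423, -0.19816693]), 'ft_torque': array([0.00028206, 0.01744013, 0.00213811]), 'gripper_force': 0.0, 'width': 0.999214120693983}
```

View pics/top0.png

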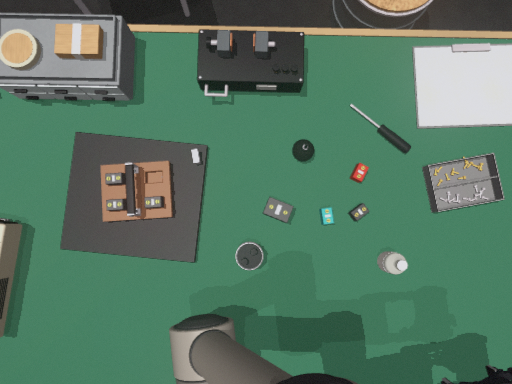

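View pics/side0.png

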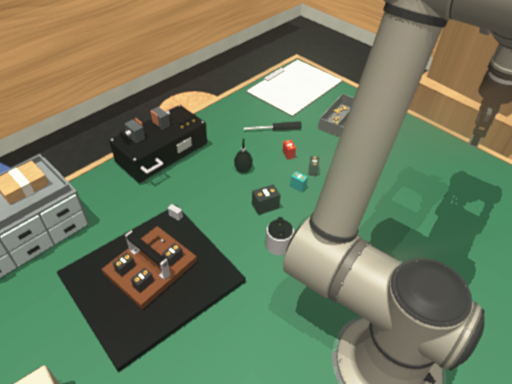

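Candidates in the top view are the black block (359,212), turquoise (327,215), red (360,173), the larger block (278,209), and three already in the tray. By the description I want the small black one at (359,212). I'll check it in a crop.

```bash
cat > h.py <<'E'
import numpy as np, cv2
from scipy.spatial.transform import Rotation as R
from scipy.optimize import minimize
from rig import arm
C={n:arm.get_calibration(n) for n in("top","side")}
def proj(P,n):
    c=C[n]; p=R.from_quat(c["attitude"]).inv().apply(np.atleast_2d(P)-c["xyz"])
    return np.c_[c["fx"]*p[:,0]/p[:,2]+c["cx"],c["fy"]*p[:,1]/p[:,2]+c["cy"]]
def back(uv,z,n):
    c=C[n]; uv=np.atleast_2d(uv).astype(float)
    d=R.from_quat(c["attitude"]).apply(np.c_[(uv[:,0]-c["cx"])/c["fx"],(uv[:,1]-c["cy"])/c["fy"],np.ones(len(uv))])
    return c["xyz"]+d*((z-c["xyz"][2])/d[:,2])[:,None]
def place(P,x,y,yaw): return R.from_euler("z",yaw).apply(P)+[x,y,0]
def box(a,b,z0,z1): return np.array([[i*a/2,j*b/2,k] for i in(-1,1) for j in(-1,1) for k in(z0,z1)])
def fit(P,masks,x0):
    "pose of convex body P best matching masks {cam:mask}, softened silhouettes"
    def cost(v):
        e=0
        for n,m in masks.items():
            h=cv2.convexHull((proj(place(P,*v),n)*64).round().astype(np.int32)+0)
            S=4; im=np.zeros((384*S,512*S),np.uint8)
            hh=((h.astype(float)/64+.5)*S-.5)
            cv2.fillConvexPoly(im,(hh*16).round().astype(np.int32),1,shift=4)
            M=cv2.resize(m.astype(np.uint8),None,fx=S,fy=S,interpolation=cv2.INTER_NEAREST)
            e+=1-(im&M).sum()/(im|M).sum()
        return e
    best=None
    for dy in np.arange(0,np.pi,np.pi/6):
        s=np.array([x0[0],x0[1],x0[2]+dy])
        r=minimize(cost,s,method="Nelder-Mead",options=dict(initial_simplex=s+np.array([[0,0,0],[6,0,0],[0,6,0],[0,0,.25]]),xatol=.02,fatol=1e-4,maxiter=120))
        if best is None or r.fun<best.fun: best=r
    return best.x,best.fun
E
python3 - <<'E'
from h import *
f=cv2.imread("pics/top0.png"); s=cv2.imread("pics/side0.png")
a=cv2.resize(f[140:240,260:400],None,fx=4,fy=4,interpolation=cv2.INTER_CUBIC)[:,:560]
b=cv2.resize(s[130:230,240:340],None,fx=2.3,fy=2.3,interpolation=cv2.INTER_CUBIC)
c=np.zeros((400,790,3),np.uint8);c[:,:560]=a;c[:230,560:]=b
cv2.imwrite("pics/crop1.png",c)
for n in C: arm.grab_frame(n)
bm={n:[d for d in arm.masks_of("block",n)] for n in C}
for n in C: print(n,[(round(d["score"],2),np.round(d["at"]),int(d["pixels"].sum())) for d in bm[n]])
np.save("bm.npy",bm,allow_pickle=True)
for t in("tray","plate","grip"):
  for n in C:
    d=arm.masks_of(t,n)
    print(t,n,[(round(q["score"],2),np.round(q["at"]),int(q["pixels"].sum())) for q in d])
    if d: np.save(f"{t}_{n}.npy",d[0]["pixels"])
print(back([359,212],44,"top"),back([314,165],22,"side"))
E
```

```text
top [(0.78, array([154., 204.]), 228), (0.69, array([117., 206.]), 226), (0.6, array([328., 218.]), 185), (0.59, array([113., 178.]), 241), (0.56, array([356., 214.]), 206), (0.54, array([361., 171.]), 243)]
side [(0.92, array([143., 281.]), 339), (0.89, array([122., 265.]), 334), (0.75, array([290., 150.]), 172), (0.62, array([301., 182.]), 241), (0.56, array([314., 168.]), 169), (0.55, array([174., 256.]), 280)]
tray top [(0.98, array([136., 188.]), 3317), (0.5, array([305., 151.]), 352), (0.41, array([130., 223.]), 11696)]
tray side [(0.59, array([148., 264.]), 3284), (0.43, array([285., 124.]), 245)]
plate top [(0.59, array([130., 223.]), 11696)]
plate side [(0.96, array([152., 301.]), 11829)]
grip top [(0.84, array([139., 190.]), 3174), (0.18, array([391., 262.]), 556)]
grip side [(0.82, array([152., 263.]), 3322), (0.27, array([277., 238.]), 772)]
[[ 479.41284222 -333.6419554    44.        ]] [[ 483.53411953 -340.53251858   22.        ]]
```

View pics/crop1.png

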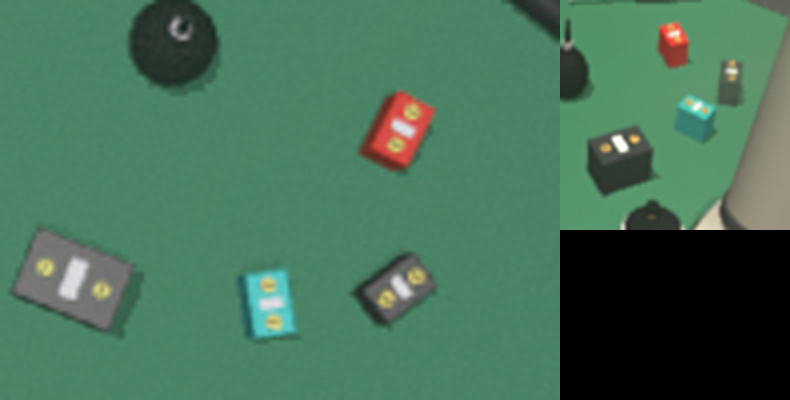

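The crop confirms it: small black block with brass screws at crop (397,288), which is (359,212) in the full picture. The others are red, turquoise or larger. Next I measure the block and the tray from colour silhouettes.

```bash
cat > meas.py <<'E'
from h import *
def cc(m,at):
    n,l,st,ce=cv2.connectedComponentsWithStats(m.astype(np.uint8),connectivity=4)
    d=[np.hypot(*(ce[i]-at)) if st[i,4]>40 else 1e9 for i in range(1,n)]
    return l==1+int(np.argmin(d))
def hullfill(m):
    h=cv2.convexHull(cv2.findNonZero(m.astype(np.uint8))); o=np.zeros(m.shape,np.uint8); cv2.fillConvexPoly(o,h,1); return o>0
def blockmask(f,xy,z=22):
    out={}
    for n in f:
        a=f[n].astype(float); m=~(a[:,:,1]>1.35*a[:,:,0]); at=proj([[*xy,z]],n)[0]
        w=np.zeros(m.shape,bool); c,r=at.round().astype(int); w[r-25:r+25,c-25:c+25]=1
        out[n]=hullfill(cc(m&w,at))
    return out
def traymask(f):
    out={}
    for n,at in(("top",(137,190)),("side",(150,265))):
        a=f[n].astype(float); m=(a[:,:,0]>1.45*a[:,:,1])&(a[:,:,0]>50)
        w=np.zeros(m.shape,bool); w[at[1]-60:at[1]+60,at[0]-70:at[0]+70]=1
        out[n]=hullfill(cv2.morphologyEx((m&w).astype(np.uint8),cv2.MORPH_OPEN,np.ones((2,2)))>0)
    return out
BL=np.r_[box(22,36,0,.1),box(26,40,4,44)]
TR=box(140,170,26,46)
E
python3 - <<'E'
from meas import *
f={n:cv2.imread(f"pics/{n}0.png")[:,:,::-1] for n in C}
b=blockmask(f,(480,-335)); print({n:int(b[n].sum()) for n in b})
for k in(("top","side"),("top",),("side",)): print("block",k,fit(BL,{n:b[n] for n in k},(480,-335,0)))
t=traymask(f); print({n:int(t[n].sum()) for n in t})
x0=back([137,190],46,"top")[0]
vs={}
for k in(("top","side"),("top",),("side",)):
    vs[k]=v=fit(TR,{n:t[n] for n in k},(x0[0],x0[1],0)); print("tray",k,v)
# overlay
v=vs[("top","side")][0]; bv=fit(BL,b,(480,-335,0))[0]
o=[]
for n,c in(("top",(137,190)),("side",(150,265))):
    S=5; im=cv2.resize(f[n][c[1]-50:c[1]+50,c[0]-60:c[0]+60,::-1],None,fx=S,fy=S,interpolation=cv2.INTER_CUBIC)
    def dr(P,col):
        q=((proj(P,n)-[c[0]-60,c[1]-50]+.5)*S).astype(int)
        cv2.polylines(im,[q.reshape(-1,1,2)],True,col,1)
    rect=lambda w,h,x,y,z:np.array([[x-w/2,y-h/2,z],[x+w/2,y-h/2,z],[x+w/2,y+h/2,z],[x-w/2,y+h/2,z]])
    dr(place(rect(140,170,0,0,46),*v),(0,255,0)); dr(place(rect(118,20,0,0,107),*v),(255,255,0))
    for s in((32,-46),(32,46),(-32,46),(-32,-46)): dr(place(rect(26,40,*s,75),*v),(0,0,255) if s==(32,-46) else (255,0,255))
    dr(place(rect(28,42,32,-46,46),*v),(0,255,255))
    o.append(im[:,:390] if 0 else cv2.resize(im,(400,333)))
for n in("top","side"):
    S=8; c=proj([[bv[0],bv[1],22]],n)[0].astype(int)-20; im=cv2.resize(f[n][c[1]:c[1]+40,c[0]:c[0]+40,::-1],None,fx=6,fy=6,interpolation=cv2.INTER_CUBIC)
    for z in(4,44):
        q=((proj(place(np.array([[-13,-20,z],[13,-20,z],[13,20,z],[-13,20,z]]),*bv),n)-c+.5)*6).astype(int); cv2.polylines(im,[q.reshape(-1,1,2)],True,(0,255,255),1)
    o.append(cv2.copyMakeBorder(im,0,0,0,160,cv2.BORDER_CONSTANT))
cv2.imwrite("pics/ov1.png",np.vstack([np.hstack(o[:2]),np.hstack(o[2:])]))
E
```

```text
{'top': 207, 'side': 184}
block ('top', 'side') (array([ 482.2999469 , -337.31331859,    0.6916354 ]), np.float64(0.20232550703848784))
block ('top',) (array([ 481.02292992, -337.34738289,    0.67510814]), np.float64(0.09964412811387902))
block ('side',) (array([ 482.83581555, -336.7204266 ,    0.69092019]), np.float64(0.07550175215036636))
{'top': 359, 'side': 4134}
tray ('top', 'side') (array([520.78939978, 221.18106639,   3.22729523]), np.float64(0.9296980136476707))
tray ('top',) (array([549.24707273, 199.26479532,  -0.60138605]), np.float64(0.908639776052933))
tray ('side',) (array([520.7678284 , 221.21811449,   3.22711277]), np.float64(0.019784713452402403))
```

View pics/ov1.png

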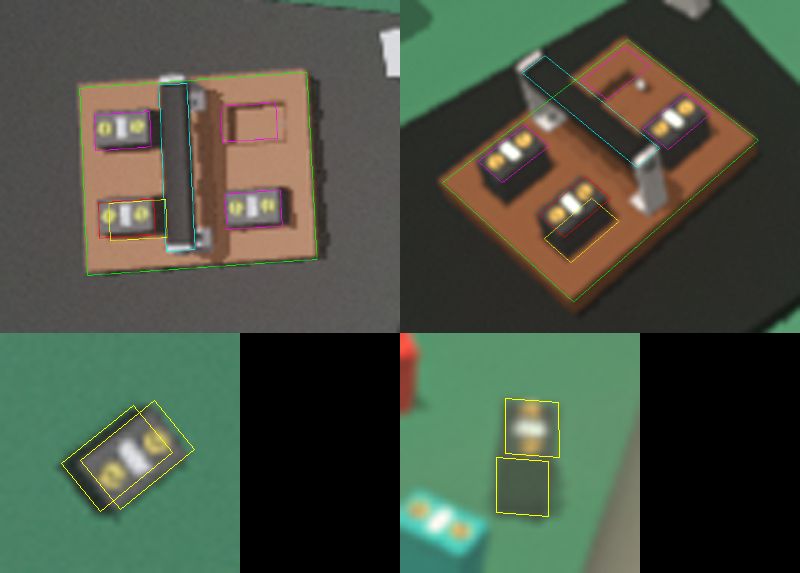

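The overlay shows the block fit on the block in both views, and the tray's board, handle and block tops line up at their given heights. The fit came out half a turn round: the empty pocket, at (252,122) in the overlay's top view, takes the magenta slot. The tray yaw is therefore 3.227−π = 0.086. I'll cross-check with the top view and compute the first moves.

```bash
cat >> h.py <<'E'
def go(target,yaw=None,o=None):
    "tool-axis slide units to reach target TCP (after turning tool y to world angle yaw, mod pi)"
    o=o or arm.get_obs(); M=R.from_quat(o["ee_rot"]); y=M.as_matrix()[:,1]; a=np.arctan2(y[1],y[0])
    t=0
    if yaw is not None:
        t=-((yaw-a)); M=M*R.from_euler("z",t)
    d=M.inv().apply(np.array(target)-o["eef_pos"])
    print("tcp",o["eef_pos"].round(1),"tooly",round(a,3),"turn units",round(t/(np.pi/4),3),"slide units",(d/80).round(4),"t",o["time_s"],"w",round(o["width"],3),"F",o["ft_force"].round(1),"q",o["joint_pos"].round(2))
E
python3 - <<'E'
from meas import *
f={n:cv2.imread(f"pics/{n}0.png")[:,:,::-1] for n in C}
a=f["top"].astype(float); w=np.zeros(a.shape[:2],bool); w[145:235,90:185]=1
for th in(1.2,1.3):
    t=hullfill(cv2.morphologyEx(((a[:,:,0]>th*a[:,:,1])&w).astype(np.uint8),cv2.MORPH_OPEN,np.ones((3,3)))>0); print(t.sum(),fit(TR,{"top":t},(521,221,.0857)))
go([481.8,-337,204],0.683)
E
```

```text
4117 (array([5.22776228e+02, 2.22886401e+02, 8.45674968e-02]), np.float64(0.03270652157416265))
3908 (array([5.22852986e+02, 2.22396752e+02, 7.39796991e-02]), np.float64(0.0323777455611155))
tcp [ 147.5 -503.9  204.1] tooly -1.286 turn units -2.507 slide units [-1.0190e+00  4.5575e+00  1.4000e-03] t 1.2 w 0.999 F [0.1 0.  0.2] q [-1.43  0.34  1.52 -0.    1.28 -0.15]
```

```bash
python3 -m jog '[{"claw":1,"slide":[0,0,0],"turn":-0.179},{"claw":1,"slide":[0,0,0],"turn":-0.179},{"claw":1,"slide":[0,0,0],"turn":-0.179},{"claw":1,"slide":[0,0,0],"turn":-0.179},{"claw":1,"slide":[0,0,0],"turn":-0.179},{"claw":1,"slide":[0,0,0],"turn":-0.179},{"claw":1,"slide":[0,0,0],"turn":-0.179},{"claw":1,"slide":[0,0,0],"turn":-0.179},{"claw":1,"slide":[0,0,0],"turn":-0.179},{"claw":1,"slide":[0,0,0],"turn":-0.179},{"claw":1,"slide":[0,0,0],"turn":-0.179},{"claw":1,"slide":[0,0,0],"turn":-0.179},{"claw":1,"slide":[0,0,0],"turn":-0.179},{"claw":1,"slide":[0,0,0],"turn":-0.179}]' 60
python3 -m jog '[{"claw":1,"slide":[-0.085,0.38,0],"turn":0},{"claw":1,"slide":[-0.085,0.38,0],"turn":0},{"claw":1,"slide":[-0.085,0.38,0],"turn":0},{"claw":1,"slide":[-0.085,0.38,0],"turn":0},{"claw":1,"slide":[-0.085,0.38,0],"turn":0},{"claw":1,"slide":[-0.085,0.38,0],"turn":0},{"claw":1,"slide":[-0.085,0.38,0],"turn":0},{"claw":1,"slide":[-0.085,0.38,0],"turn":0},{"claw":1,"slide":[-0.085,0.38,0],"turn":0},{"claw":1,"slide":[-0.085,0.38,0],"turn":0},{"claw":1,"slide":[-0.085,0.38,0],"turn":0},{"claw":1,"slide":[-0.085,0.38,0],"turn":0},{"claw":1,"slide":[0,0,0],"turn":0},{"claw":1,"slide":[0,0,0],"turn":0}]'
python3 -c "from h import *;go([481.8,-337,19],.683)"
```

```text
time_s: 2.6
eef_pos: [147.5, -503.9, 204.1]
ee_rot: [0.427, 0.904, -0.0, 0.0]
ft_force: [-0.7, 0.8, -0.1]
width: 0.999
gripper_force: 0.0
time_s: 4.0
eef_pos: [482.2, -336.8, 203.8]
ee_rot: [0.429, 0.903, -0.0, -0.0]
ft_force: [-0.5, -0.5, 0.3]
width: 0.996
gripper_force: 0.0
tcp [ 482.2 -336.8  203.8] tooly 0.684 turn units 0.001 slide units [ 3.0000e-04 -3.7000e-03  2.3097e+00] t 4.0 w 0.996 F [-0.5 -0.5  0.3] q [-0.74  0.46  1.34 -0.    1.34 -1.42]
```

```bash
python3 -m jog '[{"claw":1,"slide":[0,0,0.26],"turn":0},{"claw":1,"slide":[0,0,0.26],"turn":0},{"claw":1,"slide":[0,0,0.26],"turn":0},{"claw":1,"slide":[0,0,0.26],"turn":0},{"claw":1,"slide":[0,0,0.26],"turn":0},{"claw":1,"slide":[0,0,0.26],"turn":0},{"claw":1,"slide":[0,0,0.26],"turn":0},{"claw":1,"slide":[0,0,0.26],"turn":0},{"claw":1,"slide":[0,0,0.12],"turn":0},{"claw":1,"slide":[0,0,0.11],"turn":0},{"claw":1,"slide":[0,0,0],"turn":0}]'
python3 -m jog '[{"claw":0,"slide":[0,0,0],"turn":0},{"claw":0,"slide":[0,0,0],"turn":0},{"claw":0,"slide":[0,0,0],"turn":0},{"claw":0,"slide":[0,0,0],"turn":0},{"claw":0,"slide":[0,0,0],"turn":0},{"claw":0,"slide":[0,0,0],"turn":0},{"claw":0,"slide":[0,0,0],"turn":0},{"claw":0,"slide":[0,0,0],"turn":0},{"claw":0,"slide":[0,0,0],"turn":0},{"claw":0,"slide":[0,0,0],"turn":0}]' 50
python3 -m jog '[{"claw":0,"slide":[0,0,-0.25],"turn":0},{"claw":0,"slide":[0,0,-0.35],"turn":0},{"claw":0,"slide":[0,0,-0.35],"turn":0},{"claw":0,"slide":[0,0,-0.35],"turn":0},{"claw":0,"slide":[0,0,-0.35],"turn":0},{"claw":0,"slide":[0,0,-0.35],"turn":0},{"claw":0,"slide":[0,0,-0.35],"turn":0},{"claw":0,"slide":[0,0,0],"turn":0},{"claw":0,"slide":[0,0,0],"turn":0}]'
python3 -c "
from h import *
p=place(np.array([[32,-46,205.]]),521.8,221.9,.083)[0];print(p)
go(p,.083)"
```

```text
time_s: 5.1
eef_pos: [481.4, -337.3, 18.7]
ee_rot: [0.43, 0.903, 0.0, -0.001]
ft_force: [-0.4, 0.2, 0.7]
width: 1.003
gripper_force: 0.0
time_s: 6.1
eef_pos: [482.1, -337.2, 19.3]
ee_rot: [0.43, 0.903, -0.0, -0.0]
ft_force: [-0.2, 0.8, -0.0]
width: -0.004
gripper_force: 0.0
time_s: 7.0
eef_pos: [482.2, -337.2, 207.6]
ee_rot: [0.43, 0.903, -0.0, 0.0]
ft_force: [-0.5, -0.3, -0.9]
width: -0.001
gripper_force: 0.0
[557.50345707 178.71130758 205.        ]
tcp [ 482.2 -337.2  207.6] tooly 0.682 turn units 0.763 slide units [6.3492 1.4731 0.0287] t 7.0 w -0.001 F [-0.5 -0.3 -0.9] q [-0.74  0.46  1.34 -0.    1.35 -1.42]
```

The gripper shut on nothing, so I look before doing anything else.

Run:
```python
from h import *
o=[]
for n,c in(("top",(360,205)),("side",(320,150))):
    f=arm.grab_frame(n); cv2.imwrite(f"pics/{n}1.png",f[:,:,::-1])
    o.append(cv2.resize(f[c[1]-80:c[1]+80,c[0]-80:c[0]+80,::-1],(400,400),interpolation=cv2.INTER_CUBIC))
    print(n,proj([[482.2,-337.2,207.6],[481.8,-337,44]],n).round(1))
cv2.imwrite("pics/look2.png",np.hstack(o))
```

```text
top [[377.5 208.4]
 [360.3 211.1]]
side [[321.8 115. ]
 [314.6 160.4]]
```

View pics/look2.png

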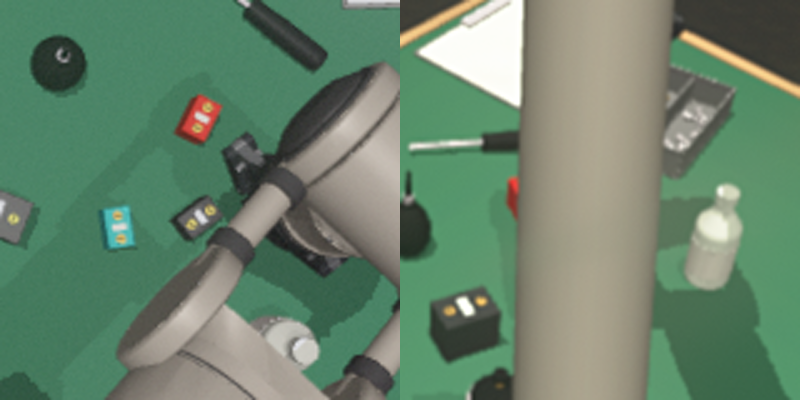

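The block is still standing at about full (360,211), crop (200,215). I'll check whether it moved and where the gripper really is.

Run:
```python
from meas import *
g={}
for k in(0,1):
    f={"top":cv2.imread(f"pics/top{k}.png")[:,:,::-1]}; g[k]=f["top"]
    b=blockmask(f,(481,-337)); print(k,b["top"].sum(),fit(BL,b,(481,-337,.68)))
print(arm.get_obs())
c=(390,205); a=cv2.resize(g[1][c[1]-45:c[1]+45,c[0]-60:c[0]+60,::-1],(800,600),interpolation=cv2.INTER_CUBIC)
for z in(207.6,240,280,320):
    q=((proj([[482.2,-337.2,z]],"top")[0]-[330,160]+.5)*6.667).astype(int); cv2.circle(a,tuple(map(int,q)),4,(255,0,255),-1)
cv2.imwrite("pics/look3.png",a)
```

```text
0 207 (array([ 481.12816467, -337.42035183,    3.81336367]), np.float64(0.10090237899917964))
1 223 (array([ 480.99063903, -336.52527123,    3.82494438]), np.float64(0.0652057723142705))
{'time_s': 7.1, 'joint_pos': array([-7.40505274e-01,  4.57989364e-01,  1.33823066e+00, -8.28266724e-05,
        1.34759508e+00, -1.42272108e+00]), 'qvel': array([-0.00076625,  0.00810695,  0.00125194,  0.00043417, -0.0007722 ,
       -0.00049743]), 'joint_efforts': array([ 2.93443620e-02, -5.10111594e+01, -2.58547407e+01,  8.88390809e-05,
       -3.54557042e-04, -2.30033004e-05]), 'eef_pos': array([ 481.60244843, -336.72474918,  206.06206828]), 'ee_rot': array([ 4.29808571e-01,  9.02919352e-01,  2.85751376e-04, -1.07461419e-03]), 'ft_force': array([0.6006659 , 0.49484052, 0.06584327]), 'ft_torque': array([ 0.01658347, -0.00957316,  0.03025315]), 'gripper_force': 0.0, 'width': 0.0005672104572815431}
```

View pics/look3.png

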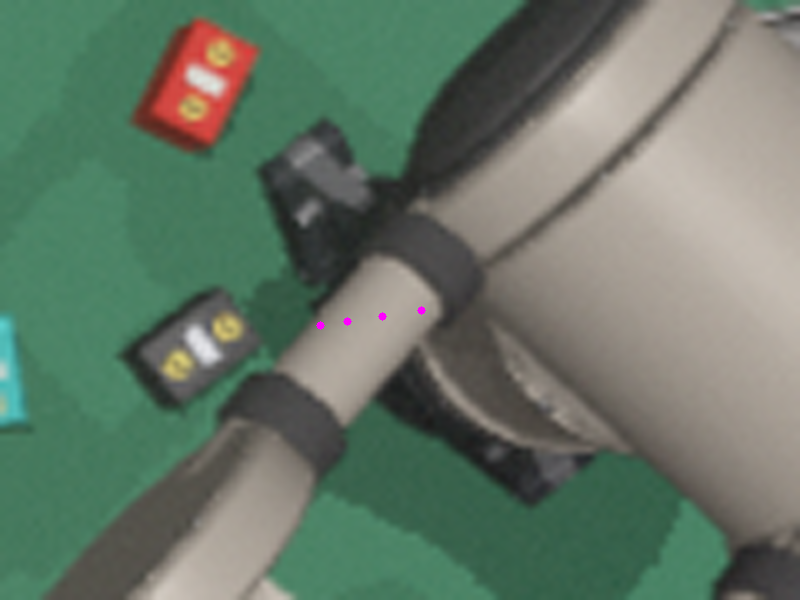

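```bash
python3 -m jog '[{"claw":1,"slide":[0,0,0],"turn":0},{"claw":1,"slide":[0,0,0],"turn":0},{"claw":1,"slide":[0,0,0],"turn":0},{"claw":1,"slide":[0,0,0.3],"turn":0},{"claw":1,"slide":[0,0,0.3],"turn":0},{"claw":1,"slide":[0,0,0.3],"turn":0},{"claw":1,"slide":[0,0,0.3],"turn":0},{"claw":1,"slide":[0,0,0.3],"turn":0},{"claw":1,"slide":[0,0,0.3],"turn":0},{"claw":1,"slide":[0,0,0.3],"turn":0},{"claw":1,"slide":[0,0,0.22],"turn":0},{"claw":1,"slide":[0,0,0],"turn":0},{"claw":1,"slide":[0,0,0],"turn":0}]'
python3 - <<'E'
from h import *
o=[]
t=arm.get_obs()["eef_pos"]
s=cv2.imread("pics/side0.png"); print("start",proj([[147.5,-503.9,204.1]],"side"))
o.append(cv2.resize(s[60:160,412:512],(260,260)))
for n in("top","side"):
    f=arm.grab_frame(n)[:,:,::-1]; cv2.imwrite(f"pics/{n}2.png",f)
    p=proj([t],n)[0].astype(int); print(n,p)
    c=p.clip(50,[461,333]); o.append(cv2.resize(f[c[1]-50:c[1]+50,c[0]-50:c[0]+50],(260,260),interpolation=cv2.INTER_CUBIC))
cv2.imwrite("pics/look4.png",np.hstack(o)); go([481.4,-336.8,19],.683)
E
```

```text
time_s: 8.4
eef_pos: [482.2, -337.3, 21.9]
ee_rot: [0.43, 0.903, -0.0, -0.0]
ft_force: [-0.5, -0.1, 0.4]
width: 0.999
gripper_force: 0.0
start [[469.5874231  147.07774109]]
top [358 211]
side [313 165]
tcp [ 482.8 -337.8   22.9] tooly 0.682 turn units -0.001 slide units [ 0.021  -0.0057  0.0489] t 8.5 w 1.003 F [0.9 0.8 0.2] q [-0.74  0.65  1.56 -0.    0.93 -1.42]
```

View pics/look4.png

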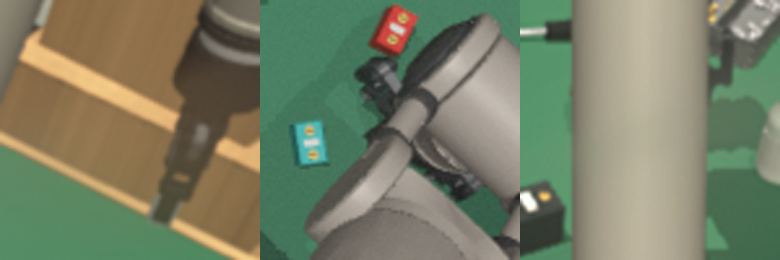

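The arm is where it should be, with the block between the fingers. I'll close in steps and watch the opening.

```bash
for i in 1; do :; done
python3 -m jog '[{"claw":0.6,"slide":[0,0,0.04],"turn":0},{"claw":0.6,"slide":[0,0,0],"turn":0},{"claw":0.6,"slide":[0,0,0],"turn":0}]' 40
python3 -m jog '[{"claw":0.4,"slide":[0,0,0],"turn":0},{"claw":0.4,"slide":[0,0,0],"turn":0},{"claw":0.4,"slide":[0,0,0],"turn":0}]'
python3 -m jog '[{"claw":0.2,"slide":[0,0,0],"turn":0},{"claw":0.2,"slide":[0,0,0],"turn":0},{"claw":0.2,"slide":[0,0,0],"turn":0}]'
python3 -c "
from h import *
o=arm.get_obs();print(o['gripper_force'],o['width'],o['eef_pos'],o['ft_force'])"
```

```text
time_s: 8.8
eef_pos: [482.2, -337.3, 18.9]
ee_rot: [0.43, 0.903, -0.0, 0.0]
ft_force: [-0.4, 0.4, 0.4]
width: 0.6
gripper_force: 0.0
time_s: 9.1
eef_pos: [482.2, -337.2, 18.6]
ee_rot: [0.43, 0.903, -0.0, 0.0]
ft_force: [0.0, 0.2, -0.5]
width: 0.395
gripper_force: 0.0
time_s: 9.4
eef_pos: [482.1, -337.2, 18.5]
ee_rot: [0.43, 0.903, -0.0, 0.0]
ft_force: [0.6, 0.2, 0.5]
width: 0.202
gripper_force: 0.0
0.0 0.20164226554821424 [ 482.11816517 -337.2007959    18.48809232] [0.55905507 0.20407351 0.51940767]
```

Run:
```python
from h import *
def ft(t,a,z,h):
    u=np.array([np.cos(a),np.sin(a),0])
    return [t+u*h+[0,0,z],t-u*h+[0,0,z]]
print("start side tips",proj(ft(np.array([147.5,-503.9,204]),-1.286,13,47),"side").round(1), proj([[147.5,-503.9,z] for z in(204,280,330)],"side").round(1))
print("z22 side tips",proj(ft(np.array([482,-337,22]),.683,13,47),"side").round(1),"knuckle",proj(ft(np.array([482,-337,22]),.683,90,60),"side").round(1))
print("z22 top knuckles",proj(ft(np.array([482,-337,22]),.683,80,57),"top").round(1))
t2=cv2.imread("pics/top2.png"); s2=cv2.imread("pics/side2.png"); s0=cv2.imread("pics/side0.png")
r=lambda a,x,y:cv2.resize(a[y:y+100,x:x+66],(264,400),interpolation=cv2.INTER_CUBIC)
im=np.hstack([r(s0,446,60),r(s2,300,90),r(t2,340,160)])
cv2.imwrite("pics/look5.png",im)
```

```text
start side tips [[474.9 132.6]
 [468.  154.2]] [[469.6 147.1]
 [481.4 122.7]
 [490.  105.2]]
z22 side tips [[298.2 161.3]
 [330.2 163.9]] knuckle [[296.1 140.9]
 [338.9 144.3]]
z22 top knuckles [[350.7 191.3]
 [381.1 229.2]]
```

View pics/look5.png

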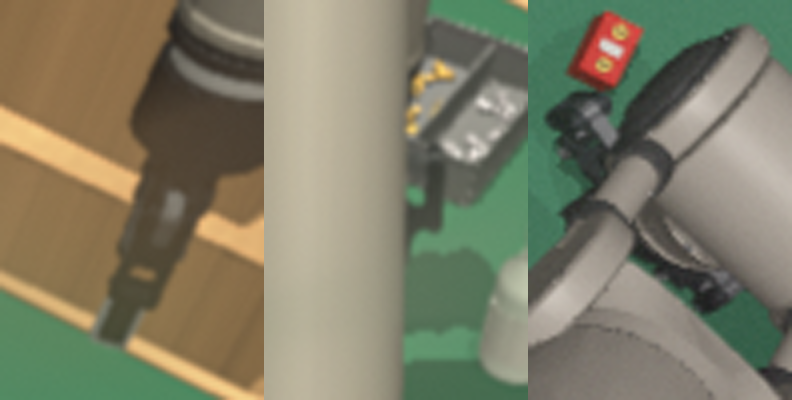

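Comparing the pictures with the predictions, the plan position agrees. In the start view the fingertip sits at about (474,146), roughly 20 mm higher than predicted from the reported TCP. The fingers probably shut above the block's top. I'll find the block's top by touch, in small steps.

```bash
python3 -m jog '[{"claw":0,"slide":[0,0,0],"turn":0},{"claw":0,"slide":[0,0,0],"turn":0},{"claw":0,"slide":[0,0,0.03],"turn":0}]'
python3 -m jog '[{"claw":0,"slide":[0,0,0.03],"turn":0}]'
python3 -m jog '[{"claw":0,"slide":[0,0,0.03],"turn":0}]'
python3 -m jog '[{"claw":0,"slide":[0,0,0.03],"turn":0}]'
```

```text
time_s: 9.7
eef_pos: [482.5, -337.5, 16.7]
ee_rot: [0.43, 0.903, -0.0, 0.001]
ft_force: [-3.5, 4.0, 28.7]
width: 0.002
gripper_force: 14.2
time_s: 9.8
eef_pos: [482.8, -337.8, 16.7]
ee_rot: [0.43, 0.903, -0.0, 0.001]
ft_force: [-7.8, 7.1, 39.0]
width: -0.0
gripper_force: 19.5
time_s: 9.9
eef_pos: [483.2, -338.0, 16.6]
ee_rot: [0.43, 0.903, -0.001, 0.002]
ft_force: [-12.5, 10.8, 55.4]
width: 0.003
gripper_force: 27.7
time_s: 10.0
eef_pos: [483.6, -338.4, 16.6]
ee_rot: [0.43, 0.903, -0.001, 0.003]
ft_force: [-17.5, 15.1, 73.2]
width: -0.0
gripper_force: 35.9
```

Contact came at reported z = 16.7 against a block top at 44 mm, so the real fingertips are 27 mm behind the reported TCP. I'll back off, open and go down by that much more.

```bash
python3 -m jog '[{"claw":0,"slide":[0,0,-0.2],"turn":0},{"claw":0,"slide":[0,0,-0.3],"turn":0},{"claw":1,"slide":[0,0,-0.1],"turn":0},{"claw":1,"slide":[0,0,0],"turn":0},{"claw":1,"slide":[0,0,0],"turn":0},{"claw":1,"slide":[0,0,0],"turn":0},{"claw":1,"slide":[0,0,0],"turn":0},{"claw":1,"slide":[0,0,0],"turn":0},{"claw":1,"slide":[0,0,0],"turn":0},{"claw":1,"slide":[0,0,0],"turn":0}]'
python3 - <<'E'
from h import *
go([482.0,-337.0,-8],.683)
E
```

```text
time_s: 11.0
eef_pos: [482.1, -337.2, 56.7]
ee_rot: [0.43, 0.903, 0.0, -0.0]
ft_force: [-0.1, -0.8, 0.1]
width: 1.002
gripper_force: 0.0
tcp [ 482.1 -337.2   56.7] tooly 0.682 turn units -0.001 slide units [2.200e-03 6.000e-04 8.091e-01] t 11.0 w 1.002 F [-0.1 -0.8  0.1] q [-0.74  0.6   1.53 -0.    1.01 -1.42]
```

```bash
python3 -m jog '[{"claw":1,"slide":[0,0,0.2],"turn":0},{"claw":1,"slide":[0,0,0.2],"turn":0},{"claw":1,"slide":[0,0,0.2],"turn":0},{"claw":1,"slide":[0,0,0.15],"turn":0},{"claw":1,"slide":[0,0,0.06],"turn":0},{"claw":1,"slide":[0,0,0],"turn":0},{"claw":1,"slide":[0,0,0],"turn":0}]' 40
python3 -m jog '[{"claw":0,"slide":[0,0,0],"turn":0},{"claw":0,"slide":[0,0,0],"turn":0},{"claw":0,"slide":[0,0,0],"turn":0},{"claw":0,"slide":[0,0,0],"turn":0},{"claw":0,"slide":[0,0,0],"turn":0},{"claw":0,"slide":[0,0,0],"turn":0},{"claw":0,"slide":[0,0,0],"turn":0},{"claw":0,"slide":[0,0,0],"turn":0}]' 40
```

```text
time_s: 11.7
eef_pos: [482.5, -337.5, -7.4]
ee_rot: [0.43, 0.903, -0.0, 0.0]
ft_force: [-0.6, 0.2, -0.2]
width: 0.998
gripper_force: 0.0
time_s: 12.5
eef_pos: [482.3, -337.4, -7.5]
ee_rot: [0.43, 0.903, -0.0, 0.0]
ft_force: [-0.4, -0.2, 4.3]
width: 0.292
gripper_force: 40.1
```

```bash
python3 -m jog '[{"claw":0,"slide":[0,0,-0.15],"turn":0},{"claw":0,"slide":[0,0,-0.25],"turn":0},{"claw":0,"slide":[0,0,-0.35],"turn":0},{"claw":0,"slide":[0,0,-0.35],"turn":0},{"claw":0,"slide":[0,0,-0.35],"turn":0},{"claw":0,"slide":[0,0,-0.35],"turn":0},{"claw":0,"slide":[0,0,-0.35],"turn":0},{"claw":0,"slide":[0,0,-0.2],"turn":0.19},{"claw":0,"slide":[0,0,0],"turn":0.19},{"claw":0,"slide":[0,0,0],"turn":0.19},{"claw":0,"slide":[0,0,0],"turn":0.193},{"claw":0,"slide":[0,0,0],"turn":0},{"claw":0,"slide":[0,0,0],"turn":0}]' 40
python3 -c "
from h import *
p=place(np.array([[32,-46,140.]]),521.8,221.9,.083)[0];print(p)
go(p,.083)"
```

```text
time_s: 13.8
eef_pos: [482.0, -337.0, 180.2]
ee_rot: [0.675, 0.738, -0.0, -0.0]
ft_force: [-0.1, 0.3, -2.2]
width: 0.295
gripper_force: 39.4
[557.50345707 178.71130758 140.        ]
tcp [ 482.  -337.   180.2] tooly 0.089 turn units 0.007 slide units [6.3463 1.4756 0.5036] t 13.8 w 0.295 F [-0.1  0.3 -2.2] q [-0.74  0.48  1.38 -0.    1.28 -0.83]
```

```bash
python3 -m jog '[{"claw":0,"slide":[0.2,0.05,0],"turn":0},{"claw":0,"slide":[0.38,0.09,0],"turn":0},{"claw":0,"slide":[0.38,0.09,0],"turn":0},{"claw":0,"slide":[0.38,0.09,0],"turn":0},{"claw":0,"slide":[0.38,0.09,0],"turn":0},{"claw":0,"slide":[0.38,0.09,0],"turn":0},{"claw":0,"slide":[0.38,0.09,0],"turn":0},{"claw":0,"slide":[0.38,0.09,0],"turn":0},{"claw":0,"slide":[0.38,0.09,0],"turn":0},{"claw":0,"slide":[0.38,0.09,0],"turn":0},{"claw":0,"slide":[0.38,0.09,0],"turn":0},{"claw":0,"slide":[0.38,0.09,0],"turn":0},{"claw":0,"slide":[0.38,0.09,0],"turn":0},{"claw":0,"slide":[0.38,0.09,0],"turn":0},{"claw":0,"slide":[0.38,0.09,0],"turn":0},{"claw":0,"slide":[0.38,0.09,0],"turn":0},{"claw":0,"slide":[0.38,0.08,0.2],"turn":0},{"claw":0,"slide":[0.066,0,0.2],"turn":0},{"claw":0,"slide":[0,0,0],"turn":0},{"claw":0,"slide":[0,0,0],"turn":0}]'
python3 - <<'E'
from meas import *
p=place(np.array([[32,-46,40.]]),521.8,221.9,.083)[0]
go(p,.083)
o=arm.get_obs();t=o["eef_pos"];f={}
ims=[]
for n in C:
    f[n]=arm.grab_frame(n); cv2.imwrite(f"pics/{n}3.png",f[n][:,:,::-1])
    B=proj(place(BL+[0,0,t[2]+7.5],t[0],t[1],.085),n); c=B.mean(0).astype(int); 
    S=6;im=cv2.resize(f[n][c[1]-50:c[1]+50,c[0]-33:c[0]+33,::-1],None,fx=S,fy=S,interpolation=cv2.INTER_CUBIC)
    h=((cv2.convexHull(B.astype(np.float32)).reshape(-1,2)-[c[0]-33,c[1]-50]+.5)*S).astype(int)
    cv2.polylines(im,[h.reshape(-1,1,2)],True,(0,255,255),1)
    q=((proj(place(np.array([[18,-67,46],[46,-67,46],[46,-25,46],[18,-25,46.]]),521.8,221.9,.083),n)-[c[0]-33,c[1]-50]+.5)*S).astype(int)
    cv2.polylines(im,[q.reshape(-1,1,2)],True,(255,0,255),1)
    ims.append(im)
cv2.imwrite("pics/look6.png",np.hstack(ims))
E
```

```text
time_s: 15.8
eef_pos: [556.7, 178.9, 148.2]
ee_rot: [0.676, 0.737, -0.0, -0.0]
ft_force: [-0.0, -0.2, 0.2]
width: 0.288
gripper_force: 39.5
tcp [556.7 178.9 148.2] tooly 0.086 turn units 0.004 slide units [-0.003   0.0109  1.3529] t 15.8 w 0.288 F [-0.  -0.2  0.2] q [ 0.18  0.5   1.44 -0.    1.21  0.09]
```

View pics/look6.png

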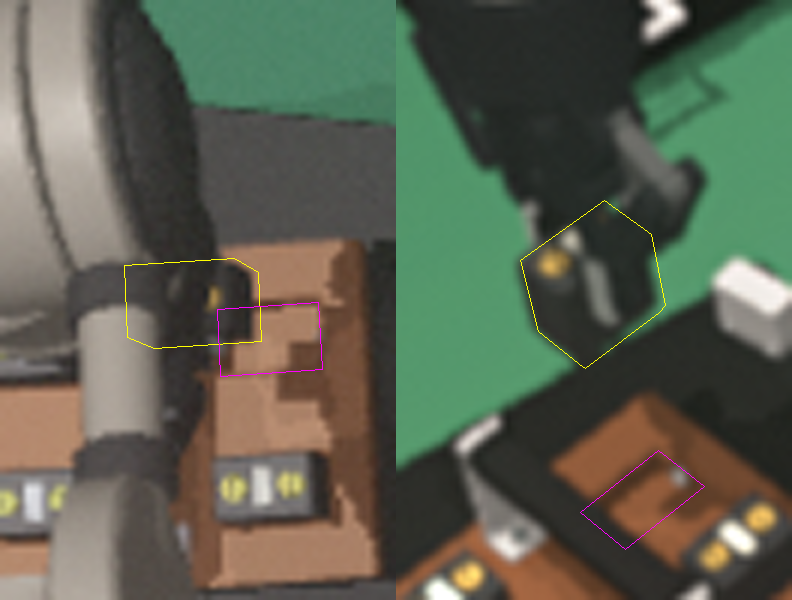

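Run:
```python
from meas import *
t=np.array([556.7,178.9,148.2]);f=cv2.imread("pics/side3.png")[:,:,::-1].astype(float)
c=proj(place(BL+[0,0,t[2]+7.5],t[0],t[1],.085),"side").mean(0).astype(int)
def cen(img,c,r):
    w=np.zeros(img.shape[:2],bool); w[int(c[1])-r:int(c[1])+r+1,int(c[0])-r:int(c[0])+r+1]=1
    s=np.clip(img[:,:,0]-img[:,:,2]-35,0,None)*w; ys,xs=np.nonzero(s); k=s[s>0]; return np.array([(xs*k).sum(),(ys*k).sum()])/k.sum()
g=c-[33,50]+np.array([157,262])/6-.5; p=cen(f,g,4)
rel=lambda q,x,y,a:R.from_euler("z",-a).apply(q-[x,y,0])
print("screw px",p,"rel to tcp in tray axes",rel(back(p,t[2]+51.5,"side")[0],t[0],t[1],.085).round(1))
print("expected px",proj(place(np.array([[0,s,t[2]+51.5] for s in(-12.2,12.2)]),t[0],t[1],.085),"side").round(1))
# screws of the three loaded blocks, z=75, both cams, relative to tray estimate
for n in C:
    f=cv2.imread(f"pics/{n}0.png")[:,:,::-1].astype(float)
    for b in((32,46),(-32,46),(-32,-46)):
        for s in(-12.2,12.2):
            e=proj(place(np.array([[b[0],b[1]+s,75]]),521.8,221.9,.083),n)[0]; w=cen(f,e,3)
            print(n,b,s,(rel(back(w,75,n)[0],521.8,221.9,.083)-[b[0],b[1]+s,75])[:2].round(1))
```

```text
screw px [140.71339174 204.49061327] rel to tcp in tray axes [  2.6  13.2 199.7]
expected px [[150.4 198.6]
 [141.8 204.8]]
top (32, 46) -12.2 [1.3 1. ]
top (32, 46) 12.2 [1.1 0. ]
top (-32, 46) -12.2 [1.4 1.1]
top (-32, 46) 12.2 [1.2 0.1]
top (-32, -46) -12.2 [1.5 0.9]
top (-32, -46) 12.2 [ 1.3 -0.5]
side (32, 46) -12.2 [ 2.7 -0.4]
side (32, 46) 12.2 [ 3.5 -0.7]
side (-32, 46) -12.2 [ 2.9 -1. ]
side (-32, 46) 12.2 [ 2.6 -1.2]
side (-32, -46) -12.2 [ 3.1 -1.8]
side (-32, -46) 12.2 [ 2.7 -1.3]
```

Differencing the screws against the loaded blocks in the side view, the held block needs about −1.8 mm in tray y. I'll correct that and go down to just above the mouth.

```bash
python3 -m jog '[{"claw":0,"slide":[-0.025,0.014,0.15],"turn":0},{"claw":0,"slide":[0,0,0.25],"turn":0},{"claw":0,"slide":[0,0,0.25],"turn":0},{"claw":0,"slide":[0,0,0.25],"turn":0},{"claw":0,"slide":[0,0,0.2],"turn":0},{"claw":0,"slide":[0,0,0.1],"turn":0},{"claw":0,"slide":[0,0,0],"turn":0},{"claw":0,"slide":[0,0,0],"turn":0}]' 60
python3 -m jog '[{"claw":0,"slide":[0,0,0.05],"turn":0},{"claw":0,"slide":[0,0,0.05],"turn":0},{"claw":0,"slide":[0,0,0.05],"turn":0},{"claw":0,"slide":[0,0,0],"turn":0}]'
python3 -m jog '[{"claw":0,"slide":[0,0,0.03],"turn":0},{"claw":0,"slide":[0,0,0.03],"turn":0},{"claw":0,"slide":[0,0,0],"turn":0}]'
```

```text
time_s: 16.7
eef_pos: [559.0, 176.5, 52.6]
ee_rot: [0.677, 0.736, 0.0, 0.0]
ft_force: [-0.6, -0.1, -1.9]
width: 0.291
gripper_force: 64.4
time_s: 17.1
eef_pos: [558.1, 176.7, 39.5]
ee_rot: [0.677, 0.736, -0.0, -0.0]
ft_force: [0.1, 0.7, -0.5]
width: 0.288
gripper_force: 64.4
time_s: 17.4
eef_pos: [558.3, 176.7, 34.9]
ee_rot: [0.677, 0.736, -0.0, -0.0]
ft_force: [0.7, -0.8, -1.0]
width: 0.294
gripper_force: 64.4
```

```bash
python3 -m jog '[{"claw":0,"slide":[0,0,0.03],"turn":0},{"claw":0,"slide":[0,0,0],"turn":0}]'
python3 -m jog '[{"claw":0,"slide":[0,0,0.03],"turn":0},{"claw":0,"slide":[0,0,0],"turn":0}]'
python3 -m jog '[{"claw":0,"slide":[0,0,0.03],"turn":0},{"claw":0,"slide":[0,0,0],"turn":0}]'
python3 -m jog '[{"claw":0,"slide":[0,0,0.03],"turn":0},{"claw":0,"slide":[0,0,0],"turn":0}]'
```

```text
time_s: 17.6
eef_pos: [558.4, 176.7, 32.6]
ee_rot: [0.677, 0.736, -0.0, -0.0]
ft_force: [-0.3, -0.8, -1.0]
width: 0.292
gripper_force: 64.4
time_s: 17.8
eef_pos: [558.6, 177.1, 30.4]
ee_rot: [0.677, 0.736, 0.0, -0.0]
ft_force: [0.1, 2.3, -1.0]
width: 0.288
gripper_force: 64.8
time_s: 18.0
eef_pos: [558.4, 177.2, 27.9]
ee_rot: [0.677, 0.736, 0.0, -0.0]
ft_force: [0.1, 2.9, -1.1]
width: 0.29
gripper_force: 64.7
time_s: 18.2
eef_pos: [558.6, 176.9, 25.4]
ee_rot: [0.677, 0.736, 0.0, 0.0]
ft_force: [0.5, 2.7, -1.0]
width: 0.29
gripper_force: 64.8
```

```bash
python3 -m jog '[{"claw":0,"slide":[0,0,0.025],"turn":0},{"claw":0,"slide":[0,0,0],"turn":0}]'
python3 -m jog '[{"claw":0,"slide":[0,0,0.015],"turn":0},{"claw":0,"slide":[0,0,0],"turn":0}]'
python3 -m jog '[{"claw":0,"slide":[0,0,0.01],"turn":0},{"claw":0,"slide":[0,0,0],"turn":0}]'
```

```text
time_s: 18.4
eef_pos: [558.7, 177.0, 23.6]
ee_rot: [0.677, 0.736, 0.0, 0.0]
ft_force: [1.0, 3.6, 1.5]
width: 0.291
gripper_force: 64.9
time_s: 18.6
eef_pos: [558.8, 177.0, 23.5]
ee_rot: [0.677, 0.736, 0.0, 0.0]
ft_force: [-2.3, 4.1, 8.9]
width: 0.29
gripper_force: 65.8
time_s: 18.8
eef_pos: [558.8, 177.0, 23.5]
ee_rot: [0.677, 0.736, 0.001, 0.0]
ft_force: [-5.2, 3.4, 14.1]
width: 0.293
gripper_force: 66.8
```

It stopped at reported z = 23.5, exactly the computed home height, under 14 N. I release, rise and verify.

```bash
python3 -m jog '[{"claw":0.3,"slide":[0,0,-0.02],"turn":0},{"claw":0.45,"slide":[0,0,0],"turn":0},{"claw":0.45,"slide":[0,0,0],"turn":0},{"claw":0.45,"slide":[0,0,0],"turn":0},{"claw":0.45,"slide":[0,0,-0.1],"turn":0},{"claw":0.45,"slide":[0,0,-0.3],"turn":0},{"claw":0.45,"slide":[0,0,-0.3],"turn":0},{"claw":0.45,"slide":[0,0,-0.4],"turn":0},{"claw":0.45,"slide":[0,0,-0.4],"turn":0},{"claw":0.6,"slide":[0,0,-0.1],"turn":0},{"claw":1,"slide":[0,0,0],"turn":0}]'
python3 -m jog '[{"claw":1,"slide":[0,0,0],"turn":-0.182},{"claw":1,"slide":[0,0,0],"turn":-0.182},{"claw":1,"slide":[0,0,0],"turn":-0.182},{"claw":1,"slide":[0,0,0],"turn":-0.182},{"claw":1,"slide":[0,0,0],"turn":-0.182},{"claw":1,"slide":[0,0,0],"turn":-0.182},{"claw":1,"slide":[0,0,0],"turn":-0.182},{"claw":1,"slide":[0,0,0],"turn":-0.182},{"claw":1,"slide":[0,0,0],"turn":-0.182},{"claw":1,"slide":[0,0,0],"turn":-0.182},{"claw":1,"slide":[0,0,0],"turn":-0.18},{"claw":1,"slide":[0,0,0],"turn":0}]'
python3 - <<'E'
from meas import *
go([522.5,221.3,52],.083+np.pi/2)
f={}
for n in C: f[n]=arm.grab_frame(n); cv2.imwrite(f"pics/{n}4.png",f[n][:,:,::-1])
rel=lambda q,x,y,a:R.from_euler("z",-a).apply(q-[x,y,0])
im=cv2.resize(f["side"][200:320,80:230,::-1],(750,600),interpolation=cv2.INTER_CUBIC)
for b in((32,46),(-32,46),(-32,-46),(32,-46)):
    q=((proj(place(np.array([[b[0]+i,b[1]+j,75] for i,j in((-13,-20),(13,-20),(13,20),(-13,20))]),522.3,221.3,.083),"side")-[80,200]+.5)*5).astype(int)
    cv2.polylines(im,[q.reshape(-1,1,2)],True,(255,0,255),1)
cv2.imwrite("pics/look7.png",im)
E
```

```text
time_s: 19.9
eef_pos: [559.3, 176.9, 152.9]
ee_rot: [0.677, 0.736, 0.001, 0.001]
ft_force: [0.2, 1.0, -0.2]
width: 0.754
gripper_force: 0.0
time_s: 21.1
eef_pos: [557.6, 176.5, 149.4]
ee_rot: [-0.043, 0.999, -0.0, -0.002]
ft_force: [-0.4, -0.3, 0.1]
width: 1.001
gripper_force: 0.0
tcp [557.6 176.5 149.4] tooly 1.657 turn units 0.004 slide units [0.3863 0.5946 1.2189] t 21.1 w 1.001 F [-0.4 -0.3  0.1] q [ 0.18  0.5   1.43 -0.    1.21 -1.48]
```

View pics/look7.png

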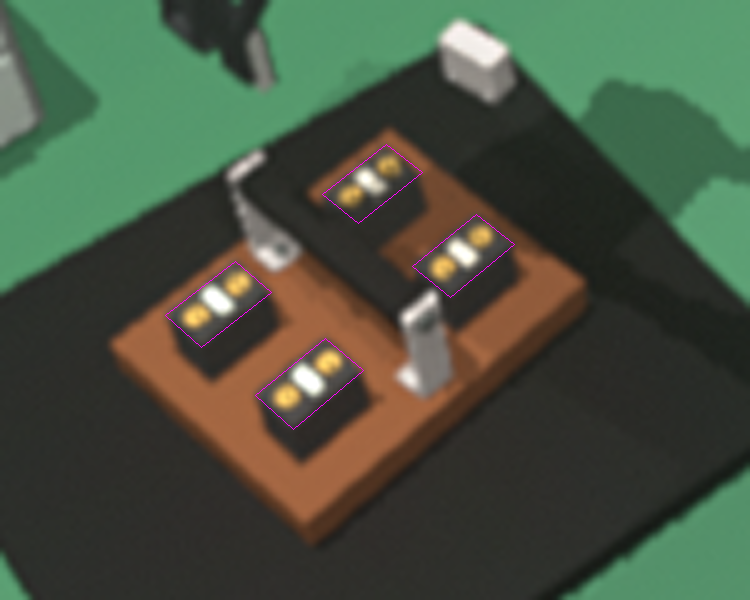

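The picture shows all four blocks seated alike, with the new one at (372,183) matching its outline at home height. Now I go to the handle.

```bash
python3 -m jog '[{"claw":1,"slide":[0.129,0.198,0],"turn":0},{"claw":1,"slide":[0.129,0.198,0],"turn":0},{"claw":1,"slide":[0.128,0.198,0],"turn":0},{"claw":1,"slide":[0,0,0],"turn":0},{"claw":1,"slide":[0,0,0.2],"turn":0},{"claw":1,"slide":[0,0,0.25],"turn":0},{"claw":1,"slide":[0,0,0.25],"turn":0},{"claw":1,"slide":[0,0,0.25],"turn":0},{"claw":1,"slide":[0,0,0.17],"turn":0},{"claw":1,"slide":[0,0,0.1],"turn":0},{"claw":1,"slide":[0,0,0],"turn":0},{"claw":1,"slide":[0,0,0],"turn":0}]'
python3 -m jog '[{"claw":0.5,"slide":[0,0,0],"turn":0},{"claw":0.4,"slide":[0,0,0],"turn":0},{"claw":0.3,"slide":[0,0,0],"turn":0},{"claw":0.25,"slide":[0,0,0],"turn":0},{"claw":0.2,"slide":[0,0,0],"turn":0},{"claw":0,"slide":[0,0,0],"turn":0},{"claw":0,"slide":[0,0,0],"turn":0},{"claw":0,"slide":[0,0,0],"turn":0},{"claw":0,"slide":[0,0,0],"turn":0},{"claw":0,"slide":[0,0,0],"turn":0},{"claw":0,"slide":[0,0,0],"turn":0}]' 90
```

```text
time_s: 22.4
eef_pos: [524.0, 221.7, 54.2]
ee_rot: [-0.042, 0.999, 0.0, 0.0]
ft_force: [0.4, -0.1, 0.1]
width: 0.999
gripper_force: 0.0
time_s: 23.5
eef_pos: [523.9, 221.4, 54.1]
ee_rot: [-0.042, 0.999, -0.0, 0.0]
ft_force: [-2.0, -1.4, 5.4]
width: 0.222
gripper_force: 87.8
```

```bash
python3 -m jog '[{"claw":0,"slide":[0,0,-0.03],"turn":0},{"claw":0,"slide":[0,0,-0.06],"turn":0},{"claw":0,"slide":[0,0,-0.06],"turn":0},{"claw":0,"slide":[0,0,0],"turn":0},{"claw":0,"slide":[0,0,0],"turn":0}]' 90
python3 -c "
from rig import arm
o=arm.get_obs();print(o['ft_force'],o['ft_torque'],o['width'])"
```

```text
time_s: 24.0
eef_pos: [523.7, 221.5, 65.6]
ee_rot: [-0.042, 0.999, -0.0, -0.0]
ft_force: [-0.3, -0.0, -6.8]
width: 0.219
gripper_force: 88.1
[-2.58188091e-01 -4.68520034e-03 -6.76981572e+00] [-0.03133593  0.00435556  0.02672366] 0.21850951426161588
```

```bash
python3 -m jog '[{"claw":0,"slide":[0,0,-0.05],"turn":0},{"claw":0,"slide":[0,0,-0.1],"turn":0},{"claw":0,"slide":[0,0,-0.14],"turn":0},{"claw":0,"slide":[0,0,-0.14],"turn":0},{"claw":0,"slide":[0,0,-0.14],"turn":0},{"claw":0,"slide":[0,0,-0.14],"turn":0},{"claw":0,"slide":[0,0,-0.14],"turn":0},{"claw":0,"slide":[0,0,-0.14],"turn":0},{"claw":0,"slide":[0,0,-0.14],"turn":0},{"claw":0,"slide":[0,0,-0.14],"turn":0},{"claw":0,"slide":[0,0,-0.14],"turn":0},{"claw":0,"slide":[0,0,-0.08],"turn":0},{"claw":0,"slide":[0,0,-0.03],"turn":0},{"claw":0,"slide":[0,0,0],"turn":0},{"claw":0,"slide":[0,0,0],"turn":0},{"claw":0,"slide":[0,0,0],"turn":0},{"claw":0,"slide":[0,0,0],"turn":0},{"claw":0,"slide":[0,0,0],"turn":0},{"claw":0,"slide":[0,0,0],"turn":0},{"claw":0,"slide":[0,0,0],"turn":0}]' 90
python3 - <<'E'
from meas import *
go([0,0,0])
S=arm.grab_frame("side"); cv2.imwrite("pics/side5.png",S[:,:,::-1]); f=S.astype(float)
t=arm.get_obs()["eef_pos"]; dz=t[2]-54.1
rel=lambda q,x,y,a:R.from_euler("z",-a).apply(q-[x,y,0])
def cen(img,c,r):
    w=np.zeros(img.shape[:2],bool); w[int(c[1])-r:int(c[1])+r+1,int(c[0])-r:int(c[0])+r+1]=1
    s=np.clip(img[:,:,0]-img[:,:,2]-35,0,None)*w; ys,xs=np.nonzero(s); k=s[s>0]
    return np.array([(xs*k).sum(),(ys*k).sum()])/k.sum() if len(k) else None
g=cv2.imread("pics/side4.png")[:,:,::-1].astype(float)
for b in((32,46),(-32,46),(-32,-46),(32,-46)):
    for s in(-12.2,12.2):
        r=[]
        for im,z in((g,75),(f,75+dz)):
            e=proj(place(np.array([[b[0],b[1]+s,z]]),523,221.3,.083),"side")[0]; w=cen(im,e,4)
            r.append(None if w is None else (w-e).round(1))
        print(b,s,r)
E
```

```text
time_s: 26.0
eef_pos: [523.7, 221.5, 187.2]
ee_rot: [-0.042, 0.999, -0.0, -0.0]
ft_force: [-0.8, 0.2, -6.6]
width: 0.215
gripper_force: 88.2
tcp [523.7 221.5 187.2] tooly 1.655 turn units 0.0 slide units [ 6.7567 -2.206   2.3411] t 26.0 w 0.215 F [-0.8  0.2 -6.6] q [ 0.27  0.44  1.43 -0.    1.28 -1.39]
(32, 46) -12.2 [array([-0.1, -1.6]), array([ 0.1, -1. ])]
(32, 46) 12.2 [array([-0.7, -1. ]), array([ 0. , -0.6])]
(-32, 46) -12.2 [array([-0.1, -1.3]), array([-0.3, -0.7])]
(-32, 46) 12.2 [array([-0.6, -1. ]), array([-0.2, -0.7])]
(-32, -46) -12.2 [array([-0.4, -1. ]), array([-0.6, -0.6])]
(-32, -46) 12.2 [array([-0.3, -1. ]), array([-0.1, -0.9])]
(32, -46) -12.2 [array([-0.2, -2.2]), array([-0.5,  0.3])]
(32, -46) 12.2 [array([-0.9, -1.1]), None]
```

```bash
python3 -m jog '[{"claw":0,"slide":[0,0,0],"turn":0},{"claw":0,"slide":[0,0,0],"turn":0},{"claw":0,"slide":[0,0,0],"turn":0}]' 90; python3 -c "
from rig import arm
print(arm.close_job())"
```

```text
time_s: 26.35
eef_pos: [523.8, 221.5, 187.3]
ee_rot: [-0.042, 0.999, -0.0, 0.0]
ft_force: [0.2, -0.4, -6.1]
width: 0.217
gripper_force: 88.2
the job is handed in; nothing more can be done
None
```

The small block is pressed fully home, and I handed the job in with the tray held level and still about 13 cm above the plate, all four blocks in (the new one was partly hidden by the gripper in the last picture); no verdict was returned.

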